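# Lift the strainer basket out of the dye pot and hold it to drip

## Task

The bench lamp hangs over the dye pot, in the way. Swing its arm aside until the whole lamp is clear of the pot, then lift the strainer basket with its avocado stones up out of the pot and hold it level and still over the middle of the pot, its bottom well above the rim, for three seconds so that it can drip, and finish while still holding it there. Do not tip the basket or lose a stone, and leave the lamp aside, the pot where it stands and the other things alone.

Things in the scene. Friction and masses are not known exactly. Their poses are not given: they have to be found in the camera images.
- pot: Stainless dye pot, 250 mm outside diameter, 120 mm tall, walls 4 mm (242 mm clear inside), about 2.2 kg, standing loose on the table. Origin: centre of its underside; z up. Two black loop handles stick out to 167 mm from its axis along its +y and -y, 91 to 111 mm above the table. The lamp's stand is always on its +x side.
- basket: Perforated steel strainer basket with a flat floor, loose, 0.35 to 0.55 kg empty. It hangs in the pot by a flange (262 mm diameter, 4 mm thick, its underside 80 mm above the basket's bottom) that rests on the pot's rim; its body below the flange tapers from 216 to 200 mm diameter. Origin: centre of its underside, 40 mm above the table while it is seated; z up. A rigid bail of 7 mm wire stands upright over it in its y-z plane, carrying the grip. Whole height 170 mm.
- basket_grip (a point): Middle of the black moulded grip at the top of the basket's bail: a bar 16 mm wide (basket x) by 90 mm long (basket y) by 20 mm high, its middle 160 mm above the basket's bottom (200 mm above the table while seated), straight over the basket's centre. Same axes as the basket. The stones below it lie at least 100 mm lower.
- basket_middle (a point): Point on the basket's axis, 35 mm above its bottom: the middle of the room where the stones lie (about 204 mm wide inside, side wall up to 84 mm above the bottom).
- lamp: Stand of a bench lamp, fixed to the table: round grey base 140 mm in diameter and 26 mm high, upright post 16 mm in diameter with a swivel collar on top reaching 320 mm above the table. Origin: centre of the base's underside, on the vertical axis about which the arm swings. Its x and y are level, z up.
- lamp_arm (a joint): Swing of the lamp's arm about the post, in rad: at 0 the arm points along the stand's -x; positive is anticlockwise seen from above; stops at -1.9 and +1.9. The level arm is a bare tube of 14 mm diameter with its axis 290 mm above the table, bare from 15 to 195 mm out from the axis of the post (the shade hangs beyond that), with nothing over it. The swivel is lightly stiff (about 0.15 N m, so 1 N at 150 mm) and stays where it is left.
- lamp_head (a point): Centre of the lamp's shade, 250 mm from the post's axis at the end of the arm, 265 mm above the table. The shade is 100 mm in diameter, from 242 to 300 mm above the table (with its neck).
- jar: Bystander: glass jar with a metal cap, 80 mm diameter, 130 mm tall. Origin: centre of its underside.
- bowl: Bystander: white bowl, 130 mm diameter, 55 mm tall. Origin: centre of its underside.
- mug: Bystander: blue mug, 80 mm diameter, 85 mm tall. Origin: centre of its underside.
- spoon: Bystander: wooden spoon, 260 mm long, about 20 mm high, lying on the table along its own x. Origin: under its middle.
- stone1: One of six loose avocado stones lying in the basket: brown egg, 36 mm thick, 42 mm long, 21 to 39 g. Origin: its centre.
- stone2: One of six loose avocado stones lying in the basket: brown egg, 36 mm thick, 42 mm long, 21 to 39 g. Origin: its centre.
- stone3: One of six loose avocado stones lying in the basket: brown egg, 36 mm thick, 42 mm long, 21 to 39 g. Origin: its centre.
- stone4: One of six loose avocado stones lying in the basket: brown egg, 36 mm thick, 42 mm long, 21 to 39 g. Origin: its centre.
- stone5: One of six loose avocado stones lying in the basket: brown egg, 36 mm thick, 42 mm long, 21 to 39 g. Origin: its centre.
- stone6: One of six loose avocado stones lying in the basket: brown egg, 36 mm thick, 42 mm long, 21 to 39 g. Origin: its centre.

How it is judged:
By the outcome, as a careful person would: the job done as asked, in the order asked, and still so for the second after the job is handed in, while the arm keeps its last pose, push and grip.
It also fails if it takes over 56 s, if anything falls off the work surface, if the arm or the gripper's body presses on something with over 40 N, if the wrist force passes 120 N, or if a joint passes its speed limit or range.

## Robot

A 6-joint arm with a two-finger parallel gripper is mounted at the origin on the work surface. World frame = base frame: x ahead of the robot, y to its left, z up, the work surface at z = 0. Lengths are in mm, angles in rad, forces in N, time in s.
With the tool pointing down it reaches from about 250 to 725 mm from the base axis. Payload 9.7 kg.
Tool frame: the origin (TCP) lies between the finger pads; the fingertips stand 8 mm ahead of it and the grasp point (between the pads) lies 11 mm behind it; z points along the fingers, y is the line along which they close (so a half turn about z gives the same grasp; the last joint's range is limited). The gripper opens to 85 mm and grips with 20 to 120 N. Pads are 22 mm wide; open, the fingers measure 114 mm over their backs; the gripper's body (76 mm by 85 mm) begins 54 mm behind the grasp point. The pads swing forward as they close: fully open they stand 13 mm farther back than shut.
Start: joints at [-1.285, 0.087, 0.176, 1.66, 0, 1.571], TCP at [155.056, -527.688, 239.284] pointing down, gripper open.
Joint ranges: [-3.13, 3.13], [-0.85, 1.81], [-1.15, 1.24], [-2.2, 2.28], [-1.44, 1.52], [-3.14, 3.14]. Speed limits (rad/s): [2.22, 2.22, 2.57, 3.14, 3.14, 3.14].

## Interface

Orientations are given as [roll, pitch, yaw] about the fixed x, y, z axes, in that order (R = Rz(yaw) Ry(pitch) Rx(roll)).
In Python, from cell import env gives the robot as it stands.
- The arm moves only by the tool send_rows, never from a script. Its argument "increments" is a list of rows, each an object of numbers: "x", "y", "z": the shift along the tool's x, y, z in units of 40 mm (1.0 is 40 mm); "yaw": the turn about the tool's z in units of 6 degrees (1.0 is 6 degrees); "gripper": the opening, from -1 (shut) to 1 (fully open). A call has 1 to 10 rows; each row is the pose to reach, as a shift and turn from the pose commanded when the call began, along the tool's axes at that moment; what a row does not reach only later rows make up. A row lasts 1/12 s, in which the tool goes at most 41.7 mm and 7.16 degrees, less where a joint would pass 70% of its speed; a pose out of reach is approached as far as the arm can. A call with a gripper value outside its range is refused whole. The fingers move at their own pace and stop on an object; the grip force is fixed at half the most. Time passes only in rows, so rows that repeat a pose let the fingers close. It gives the time, the measured TCP pose, the force, the opening and the grip force at its end, in the units of the state.
- env.state(): the state, without advancing time (a new reading comes with each control period).
- env.read_camera(name): name is "scene" or "top" or "wrist"; returns (picture, depth): 384x512x3 uint8, red, green, blue; 384x512 float32, mm along the optical axis (not along the pixel's ray), 0 where there is no reading.
- env.camera_params(name): a dict with "intrinsics" (3x3 intrinsics, pixels), "rvec" (rotation vector, rad) and "tvec" (3), from world to camera coordinates, as OpenCV has them. Camera axes: x right, y down, z forward; pixel columns grow to the right and rows downward; lengths in mm; the calibration is good to about 2 mm. A picture is of the moment at which its call begins: read the wrist's pose just before it. camera_params takes no time and is no camera call; for the wrist camera it gives the pose at the moment of the call.
- env.job_done(): hands the job in; it is judged then, once.
The state is a dict: "time_s": time; "joint_pos": joint angles; "qd": joint speeds; "tau": joint torques, N m; "tcp_pos": TCP position; "eef_rot": TCP orientation; "force": force on the tool from outside, world axes, zero at the start; "wrist_torque": the same for the moment, N m; "opening": finger opening in mm; "gripper_force": force on a finger pad.
Only numpy, scipy, OpenCV 4.12 (cv2) and the standard library are available. Lean on these libraries where they do the work, as an engineer would, in place of code of your own. Each camera call takes 0.05 s, during which the arm holds its last target. There are 200 camera calls.

## Working session

There is one attempt and no reset: what is moved stays moved. The work goes in short steps, Python scripts to look and compute and a tool call to move; the robot and the scene stay as the last step left them, time stands still between calls to the robot, and variables do not carry over. Pictures are saved under pics/ and viewed, at most 10 in all, crops included, and the job is handed in when it is done.

Besides the shell and the picture viewer there is one more tool, called after "Call:" in YAML: its name, and indented under it one key for each argument. send_rows: Moves the arm, as the interface text tells. Its arguments: {"type":"object","properties":{"increments":{"type":"array","items":{"type":"object","properties":{"x":{"type":"number"},"y":{"type":"number"},"z":{"type":"number"},"yaw":{"type":"number"},"gripper":{"type":"number"}}}}},"required":["increments"]}

```bash
mkdir -p pics; cat > h.py <<'E'
import numpy as np,cv2
from cell import env
def cam(n):
    p=env.camera_params(n); R=cv2.Rodrigues(np.array(p['rvec'],float))[0]
    im,d=env.read_camera(n); return im,d,np.array(p['intrinsics'],float),R,np.array(p['tvec'],float).ravel()
def cloud(d,K,R,t):
    v,u=np.mgrid[:d.shape[0],:d.shape[1]]
    c=np.stack([(u-K[0,2])/K[0,0]*d,(v-K[1,2])/K[1,1]*d,d],-1)
    P=(c-t)@R; P[d<=0]=np.nan; return P
E
python3 - <<'E'
from h import *
print(env.state())
a=[]
for n in('top','scene'):
    im,d,K,R,t=cam(n); P=cloud(d,K,R,t); np.savez(n,im=im,P=P); a.append(im); print(n,-R.T@t)
cv2.imwrite('pics/top.png',cv2.cvtColor(a[0],4)); cv2.imwrite('pics/scene.png',cv2.cvtColor(a[1],4))
E
```

```text
{'time_s': 0.0, 'joint_pos': array([-1.28502282e+00,  8.74741662e-02,  1.75110761e-01,  1.65978967e+00,
        3.04342280e-06,  1.57079523e+00]), 'qd': array([-0.00126506,  0.00194628,  0.00083366,  0.00131278, -0.00169858,
       -0.0006259 ]), 'tau': array([-7.96686363e-04, -5.20383561e+01,  4.64806581e+01,  1.63082255e-02,
        4.24204040e-05, -1.00335079e-06]), 'tcp_pos': array([ 154.98328775, -527.4817256 ,  238.56331812]), 'eef_rot': array([-3.14023590e+00, -3.04491151e-06,  2.85774602e-01]), 'force': array([-0.39019466, -0.88379373, -0.28532508]), 'wrist_torque': array([ 0.00124204, -0.01568429, -0.03198237]), 'gripper_force': 0.0, 'opening': 85.37747437891764}
top [ 232.33520479    9.75025394 1622.55656679]
scene [ 426.72835073 -516.0783629  1107.98042824]
```

View pics/top.png

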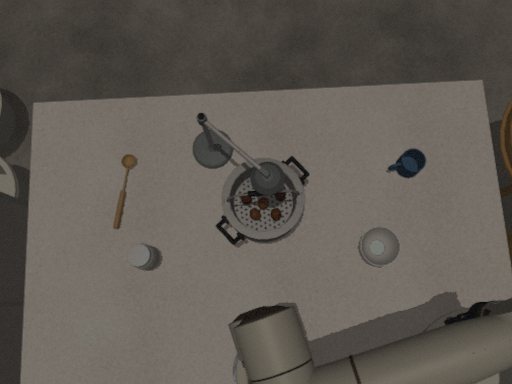

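View pics/scene.png

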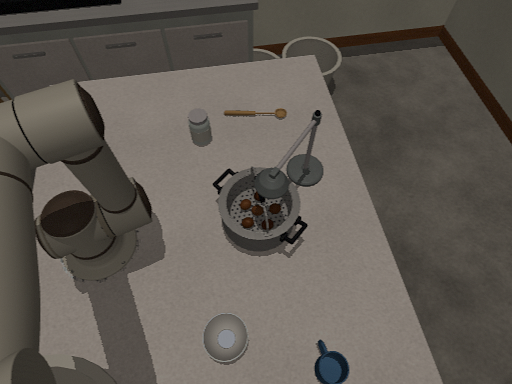

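The top view shows the lamp post at about (205,120)-(212,148), the shade at (267,178) and the pot centred near (263,202). Its handles are at (230,231) and (297,168). The bail's grip lies under the shade. Next I'll measure these.

```bash
python3 - <<'E'
from h import *
from scipy.optimize import least_squares
def circ(p,r=None):
    f=lambda q:np.hypot(*(p-q[:2]).T)-(q[2] if r is None else r)
    s=least_squares(f,[*p.mean(0),100][:3 if r is None else 2],loss='soft_l1',f_scale=3); return s.x.round(1),len(p)
for n in('top','scene'):
    z=np.load(n+'.npz'); P=z['P'];im=z['im'].astype(int)
    g=P[200:206,263] if 0 else None
    Z=P[...,2]; X=P[...,0];Y=P[...,1]
    # flange 120..124
    m=(abs(Z-122)<5)&(X>200)&(X<750)&(abs(Y)<300)
    m=m&(np.hypot(X-np.nanmedian(X[m]),Y-np.nanmedian(Y[m]))<180)
    print(n,'rim',circ(P[m][:,:2],125))
    c=np.array([np.nanmedian(X[m]),np.nanmedian(Y[m])])
    near=np.hypot(X-c[0],Y-c[1])<450
    arm=(abs(Z-294)<10)&near&(X>400); print('arm z~294',arm.sum(),P[arm][:,:2].min(0) if arm.any() else'',P[arm].max(0) if arm.any() else '')
    A=P[arm]; 
    if len(A)>5:
        mu=A.mean(0)[:2]; d=np.linalg.svd(A[:,:2]-mu)[2][0]; s=(A[:,:2]-mu)@d; print(mu,d,s.min(),s.max())
    b=(abs(Z-26)<6)&near&(X>450); print('base',circ(P[b][:,:2],70))
    hd=(Z>240)&(Z<292)&near&(X>350); print('head',np.median(P[hd],0),hd.sum(),P[hd].min(0),P[hd].max(0))
    gr=(Z>150)&(Z<225)&near&(X>300); print('grip',gr.sum(),P[gr][::max(1,gr.sum()//25)].round(0).tolist())
    hb=(im.max(-1)<45)&(abs(Z-108)<10)&near&(np.hypot(X-c[0],Y-c[1])>115); 
    print('handles',P[hb][::max(1,hb.sum()//16)].round(0).tolist())
    hp=(Z>305)&(Z<330)&near&(X>450); print('post top',P[hp].mean(0),hp.sum())
E
```

```text
top rim (array([538. ,   3.8]), 1254)
arm z~294 573 [541.75448755 -39.24249902] [747.69199676 177.8603389  303.90639592]
[628.82078177  52.6861337 ] [-0.69729352 -0.7167857 ] -164.63163271163356 115.688074313531
base (array([783.2, 151.8]), 484)
head [558.5744557  -12.00699884 276.3046889 ] 855 [518.41137689 -59.58328676 243.71056811] [743.89293768 177.39336609 291.99316278]
grip 223 [[740.0, 162.0, 223.0], [740.0, 161.0, 205.0], [734.0, 167.0, 205.0], [738.0, 160.0, 183.0], [735.0, 168.0, 174.0], [739.0, 161.0, 151.0], [543.0, -63.0, 193.0], [543.0, -87.0, 187.0], [539.0, 27.0, 216.0], [538.0, -62.0, 199.0], [538.0, -86.0, 195.0], [539.0, 42.0, 206.0], [535.0, -41.0, 207.0], [537.0, -87.0, 184.0], [536.0, 48.0, 209.0], [534.0, 24.0, 212.0], [537.0, 72.0, 197.0], [533.0, 48.0, 211.0], [532.0, 25.0, 207.0], [531.0, -35.0, 196.0], [533.0, 69.0, 199.0], [530.0, 45.0, 209.0], [529.0, 22.0, 207.0], [529.0, -2.0, 199.0], [532.0, 76.0, 194.0], [529.0, 34.0, 196.0], [532.0, 97.0, 183.0], [529.0, 101.0, 182.0]]
handles [[667.0, -93.0, 114.0], [655.0, -63.0, 114.0], [649.0, -111.0, 114.0], [63
[... 1115 characters left out ...]
.0, 210.0], [545.0, -37.0, 201.0], [536.0, -41.0, 200.0], [539.0, -52.0, 201.0], [540.0, -62.0, 200.0], [542.0, -70.0, 197.0], [538.0, -78.0, 188.0], [542.0, -87.0, 185.0], [544.0, -93.0, 175.0], [540.0, -101.0, 166.0], [539.0, -107.0, 151.0]]
handles [[456.0, 153.0, 107.0], [468.0, 140.0, 105.0], [549.0, 110.0, 116.0], [538.0, 107.0, 99.0], [403.0, 103.0, 111.0], [420.0, 88.0, 106.0], [640.0, 11.0, 111.0], [645.0, -79.0, 108.0], [651.0, -84.0, 102.0], [653.0, -98.0, 110.0], [650.0, -112.0, 110.0], [636.0, -118.0, 107.0], [637.0, -126.0, 110.0], [620.0, -130.0, 111.0], [580.0, -129.0, 109.0], [600.0, -137.0, 111.0], [613.0, -145.0, 109.0]]
post top [740.15506416 163.68252268 313.3518649 ] 60
```

Call:
send_rows:
  increments:
    - {"z": -0.6,"gripper": -1}
    - {"z": -1.4,"x": 0.4,"y": -0.2,"yaw": -0.7,"gripper": -1}
    - {"z": -2.1,"x": 1.1,"y": -0.6,"yaw": -1.7,"gripper": -1}
    - {"z": -2.6,"x": 1.9,"y": -1.1,"yaw": -2.7,"gripper": -1}
    - {"z": -2.8,"x": 2.7,"y": -1.6,"yaw": -3.7,"gripper": -1}
    - {"z": -2.8,"x": 3.5,"y": -2.1,"yaw": -4.7,"gripper": -1}
    - {"z": -2.8,"x": 4.3,"y": -2.6,"yaw": -5.7,"gripper": -1}
    - {"z": -2.8,"x": 5.1,"y": -3.1,"yaw": -6.7,"gripper": -1}
    - {"z": -2.8,"x": 5.8,"y": -3.5,"yaw": -7.7,"gripper": -1}
    - {"z": -2.8,"x": 6.3,"y": -3.8,"yaw": -8.3,"gripper": -1}

```text
validation failed for argument at $.in...
```

Call:
send_rows:
  increments:
    - {"x": 0,"y": 0,"z": -0.6,"yaw": 0,"gripper": -1}
    - {"x": 0.4,"y": -0.2,"z": -1.4,"yaw": -0.7,"gripper": -1}
    - {"x": 1.1,"y": -0.6,"z": -2.1,"yaw": -1.7,"gripper": -1}
    - {"x": 1.9,"y": -1.1,"z": -2.6,"yaw": -2.7,"gripper": -1}
    - {"x": 2.7,"y": -1.6,"z": -2.8,"yaw": -3.7,"gripper": -1}
    - {"x": 3.5,"y": -2.1,"z": -2.8,"yaw": -4.7,"gripper": -1}
    - {"x": 4.3,"y": -2.6,"z": -2.8,"yaw": -5.7,"gripper": -1}
    - {"x": 5.1,"y": -3.1,"z": -2.8,"yaw": -6.7,"gripper": -1}
    - {"x": 5.8,"y": -3.5,"z": -2.8,"yaw": -7.7,"gripper": -1}
    - {"x": 6.3,"y": -3.8,"z": -2.8,"yaw": -8.3,"gripper": -1}

```text
time_s: 0.93
tcp_pos: [355.3, -308.7, 351.2]
eef_rot: [-3.142, -0.0, 1.162]
force: [0.7, -0.5, 0.1]
opening: 0.1
gripper_force: 0.0
```

Call:
send_rows:
  increments:
    - {"x": 0.5,"y": 0.2,"z": 0,"yaw": -0.4,"gripper": -1}
    - {"x": 1.2,"y": 0.4,"z": 0,"yaw": -0.8,"gripper": -1}
    - {"x": 2.0,"y": 0.7,"z": 0,"yaw": -1.2,"gripper": -1}
    - {"x": 2.8,"y": 1.0,"z": 0,"yaw": -1.6,"gripper": -1}
    - {"x": 3.6,"y": 1.3,"z": 0,"yaw": -2.0,"gripper": -1}
    - {"x": 4.4,"y": 1.6,"z": 0,"yaw": -2.4,"gripper": -1}
    - {"x": 5.2,"y": 1.9,"z": 0,"yaw": -2.8,"gripper": -1}
    - {"x": 6.0,"y": 2.2,"z": 0,"yaw": -3.2,"gripper": -1}
    - {"x": 6.7,"y": 2.4,"z": 0,"yaw": -3.6,"gripper": -1}
    - {"x": 7.2,"y": 2.6,"z": 0,"yaw": -3.9,"gripper": -1}

```text
time_s: 1.77
tcp_pos: [566.7, -87.1, 350.5]
eef_rot: [-3.14, -0.0, 1.567]
force: [0.2, -0.7, 0.9]
opening: 0.0
gripper_force: 0.0
```

Call:
send_rows:
  increments:
    - {"x": 0.2,"y": 0.6,"z": 0,"yaw": 0,"gripper": -1}
    - {"x": 0.6,"y": 1.3,"z": 0,"yaw": 0,"gripper": -1}
    - {"x": 1.2,"y": 1.9,"z": 0,"yaw": 0,"gripper": -1}
    - {"x": 1.9,"y": 2.4,"z": 0,"yaw": 0,"gripper": -1}
    - {"x": 2.6,"y": 2.7,"z": 0,"yaw": 0,"gripper": -1}
    - {"x": 2.9,"y": 2.8,"z": 0,"yaw": 0,"gripper": -1}
    - {"x": 2.9,"y": 2.8,"z": 0,"yaw": 0,"gripper": -1}

```text
time_s: 2.35
tcp_pos: [679.4, 28.9, 349.1]
eef_rot: [-3.139, -0.0, 1.567]
force: [0.0, -0.8, 0.1]
opening: -0.3
gripper_force: 0.0
```

```bash
python3 - <<'E'
from h import *
s=env.state();print(s['tcp_pos'],s['joint_pos'].round(2))
im,d,K,R,t=cam('scene'); P=cloud(d,K,R,t)
cv2.imwrite('pics/s2.png',cv2.resize(cv2.cvtColor(im,4)[60:300,130:450],None,fx=2,fy=2))
E
```

```text
[679.42609068  28.85380943 349.0645681 ] [0.04 0.58 1.03 2.03 0.   1.62]
```

View pics/s2.png

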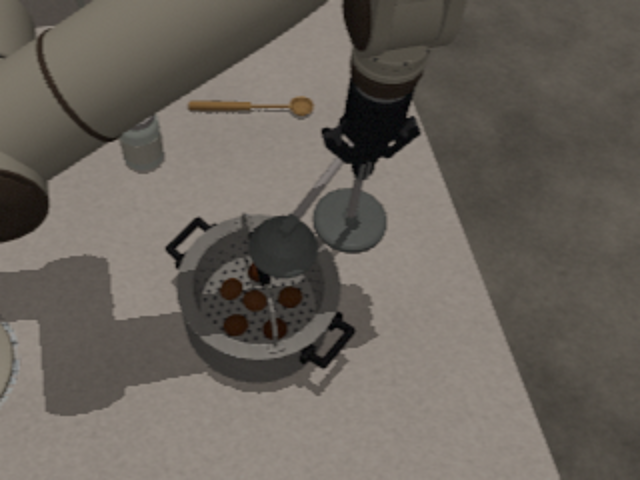

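The gripper is shut and stands beyond the lamp arm, clear of it (fingertips near (365,170)). Next I'll lower it and push the arm clockwise, toward +y.

Call:
send_rows:
  increments:
    - {"x": 0,"y": 0,"z": 0.4,"yaw": 0,"gripper": -1}
    - {"x": 0,"y": 0,"z": 0.9,"yaw": 0,"gripper": -1}
    - {"x": 0,"y": 0,"z": 1.4,"yaw": 0,"gripper": -1}
    - {"x": 0,"y": 0,"z": 1.75,"yaw": 0,"gripper": -1}
    - {"x": 0.1,"y": -0.1,"z": 1.75,"yaw": 0,"gripper": -1}
    - {"x": 0.3,"y": -0.3,"z": 1.75,"yaw": 0,"gripper": -1}
    - {"x": 0.5,"y": -0.5,"z": 1.75,"yaw": 0,"gripper": -1}
    - {"x": 0.7,"y": -0.7,"z": 1.75,"yaw": 0,"gripper": -1}
    - {"x": 0.9,"y": -0.9,"z": 1.75,"yaw": 0,"gripper": -1}
    - {"x": 1.1,"y": -1.1,"z": 1.75,"yaw": 0,"gripper": -1}

```text
time_s: 3.23
tcp_pos: [634.0, 69.6, 282.8]
eef_rot: [3.14, 0.0, 1.562]
force: [2.1, -0.4, -0.3]
opening: 0.1
gripper_force: 0.7
```

Call:
send_rows:
  increments:
    - {"x": 0.33,"y": -0.25,"z": 0,"yaw": 0,"gripper": -1}
    - {"x": 0.58,"y": -0.4,"z": 0,"yaw": 0,"gripper": -1}
    - {"x": 0.85,"y": -0.55,"z": 0,"yaw": 0,"gripper": -1}
    - {"x": 1.13,"y": -0.68,"z": 0,"yaw": 0,"gripper": -1}
    - {"x": 1.43,"y": -0.75,"z": 0,"yaw": 0,"gripper": -1}
    - {"x": 1.73,"y": -0.83,"z": 0,"yaw": 0,"gripper": -1}
    - {"x": 2.03,"y": -0.85,"z": 0,"yaw": 0,"gripper": -1}
    - {"x": 2.33,"y": -0.88,"z": 0,"yaw": 0,"gripper": -1}
    - {"x": 2.63,"y": -0.85,"z": 0,"yaw": 0,"gripper": -1}
    - {"x": 2.93,"y": -0.83,"z": 0,"yaw": 0,"gripper": -1}

```text
time_s: 4.07
tcp_pos: [602.5, 188.8, 281.0]
eef_rot: [-3.141, 0.0, 1.564]
force: [0.9, -1.8, 0.2]
opening: -0.0
gripper_force: 0.8
```

Call:
send_rows:
  increments:
    - {"x": 0.3,"y": 0.07,"z": 0,"yaw": 0,"gripper": -1}
    - {"x": 0.6,"y": 0.15,"z": 0,"yaw": 0,"gripper": -1}
    - {"x": 0.88,"y": 0.28,"z": 0,"yaw": 0,"gripper": -1}
    - {"x": 1.12,"y": 0.42,"z": 0,"yaw": 0,"gripper": -1}
    - {"x": 1.25,"y": 0.5,"z": 0,"yaw": 0,"gripper": -1}
    - {"x": 1.25,"y": 0.5,"z": 0,"yaw": 0,"gripper": -1}

```text
time_s: 4.57
tcp_pos: [623.2, 239.0, 280.2]
eef_rot: [-3.14, -0.0, 1.565]
force: [-1.3, -0.5, 0.6]
opening: 0.3
gripper_force: 0.0
```

```bash
python3 - <<'E'
from h import *
im,d,K,R,t=cam('top'); P=cloud(d,K,R,t);np.savez('top2',im=im,P=P)
cv2.imwrite('pics/t2.png',cv2.cvtColor(im,4))
E
```

```text
(no output)
```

View pics/t2.png

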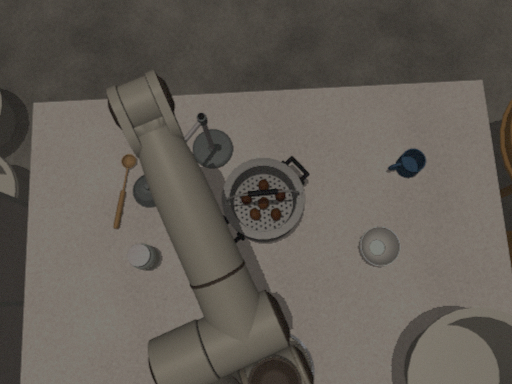

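The shade is now at (147,192), well clear of the pot. The pot and the grip bar (248-283,193) are fully visible. Next I'll measure the grip.

```bash
python3 - <<'E'
from h import *
z=np.load('top2.npz');P=z['P'];im=z['im'].astype(int)
X,Y,Z=P[...,0],P[...,1],P[...,2]
n=(np.hypot(X-538,Y-5)<140)
g=n&(Z>195)&(Z<225)&(im.max(-1)<60)
A=P[g];mu=np.median(A,0);d=np.linalg.svd(A[:,:2]-A[:,:2].mean(0))[2][0];s=(A[:,:2]-A[:,:2].mean(0))@d
print('grip',len(A),A.mean(0),d,s.min(),s.max(), (A[:,:2].mean(0)+d*(s.min()+s.max())/2))
b=n&(Z>150)&(Z<225);B=P[b];d=np.linalg.svd(B[:,:2]-B[:,:2].mean(0))[2][0];print('bail',B.mean(0),d)
h=(Z>240)&(Z<300)&(Y>220)&(Y<400)&(X>450)&(X<650)&(im.max(-1)<120); print('head',np.median(P[h],0),h.sum())
E
```

```text
grip 169 [535.50319717   4.5793449  209.56917867] [-0.03778948  0.99928572] -57.76999433846863 68.08705659615998 [535.30825896   9.7341914 ]
bail [535.42646027   4.44070213 202.32259062] [ 0.04118676 -0.99915147]
head [534.35736103 342.79771045 277.83613242] 440
```

Call:
send_rows:
  increments:
    - {"x": -0.2,"y": -0.2,"z": 0,"yaw": 0,"gripper": -1}
    - {"x": -0.5,"y": -0.5,"z": 0,"yaw": 0,"gripper": -1}
    - {"x": -0.6,"y": -0.6,"z": -0.5,"yaw": 0,"gripper": -1}
    - {"x": -0.6,"y": -0.6,"z": -1.2,"yaw": 0,"gripper": -1}
    - {"x": -0.6,"y": -0.6,"z": -1.8,"yaw": 0,"gripper": -1}
    - {"x": -0.9,"y": -0.7,"z": -2.0,"yaw": 0,"gripper": -1}
    - {"x": -1.6,"y": -1.0,"z": -2.0,"yaw": 0,"gripper": -1}
    - {"x": -2.4,"y": -1.3,"z": -2.0,"yaw": 0,"gripper": 0}
    - {"x": -3.2,"y": -1.6,"z": -2.0,"yaw": 0,"gripper": 1}
    - {"x": -3.9,"y": -1.8,"z": -2.0,"yaw": 0,"gripper": 1}

```text
time_s: 5.45
tcp_pos: [548.0, 80.0, 361.4]
eef_rot: [3.141, 0.0, 1.563]
force: [1.0, -0.4, -0.4]
opening: 35.9
gripper_force: 0.0
```

Call:
send_rows:
  increments:
    - {"x": -0.6,"y": -0.1,"z": 0,"yaw": -0.1,"gripper": 1}
    - {"x": -1.2,"y": -0.2,"z": 0.2,"yaw": -0.3,"gripper": 1}
    - {"x": -1.7,"y": -0.3,"z": 0.7,"yaw": -0.44,"gripper": 1}
    - {"x": -1.88,"y": -0.3,"z": 1.2,"yaw": -0.44,"gripper": 1}
    - {"x": -1.88,"y": -0.3,"z": 1.6,"yaw": -0.44,"gripper": 1}
    - {"x": -1.88,"y": -0.3,"z": 1.6,"yaw": -0.44,"gripper": 1}
    - {"x": -1.88,"y": -0.3,"z": 1.6,"yaw": -0.44,"gripper": 1}

```text
time_s: 6.03
tcp_pos: [536.2, 6.4, 297.0]
eef_rot: [-3.14, -0.0, 1.609]
force: [0.5, 0.2, -0.2]
opening: 85.5
gripper_force: 0.0
```

```bash
python3 - <<'E'
from h import *
print(env.state()['tcp_pos'],env.state()['eef_rot'])
im,d,K,R,t=cam('wrist'); P=cloud(d,K,R,t)
cv2.imwrite('pics/w.png',cv2.cvtColor(im,4))
m=(abs(P[...,2]-208)<14)&(np.hypot(P[...,0]-536,P[...,1]-5)<70)&(im.max(-1)<60)
A=P[m][:,:2];print(m.sum(),A.min(0),A.max(0),A.mean(0),cv2.minAreaRect(A.astype(np.float32)),np.median(P[m][:,2]))
E
```

```text
[536.18316146   6.39984935 297.00601928] [-3.14040823e+00 -9.97812933e-05  1.60870087e+00]
2073 [527.25064217 -39.18275833] [545.9671721   48.63651679] [536.56554337   7.33558488] ((536.563720703125, 4.782245635986328), (15.376263618469238, 87.66899108886719), 2.6220645904541016) 210.25201482873797
```

View pics/w.png

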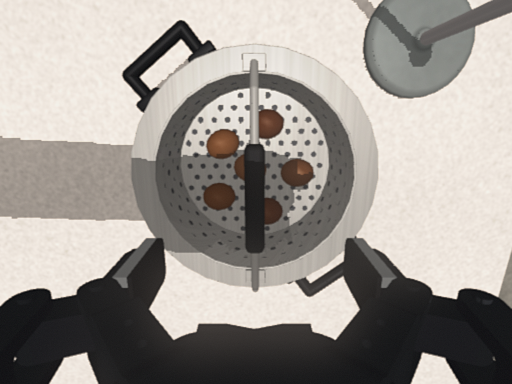

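The wrist view shows the grip bar midway between the fingers (column 255, rows 145-250) and all six stones in the basket. The fitted bar is 15x88 mm with its top at 210 mm, which matches the given sizes. Next I'll lower the gripper and close it.

Call:
send_rows:
  increments:
    - {"x": -0.03,"y": 0,"z": 0.4,"yaw": -0.08,"gripper": 1}
    - {"x": -0.03,"y": 0,"z": 0.9,"yaw": -0.08,"gripper": 1}
    - {"x": -0.03,"y": 0,"z": 1.4,"yaw": -0.08,"gripper": 1}
    - {"x": -0.03,"y": 0,"z": 1.9,"yaw": -0.08,"gripper": 1}
    - {"x": -0.03,"y": 0,"z": 2.3,"yaw": -0.08,"gripper": 1}
    - {"x": -0.03,"y": 0,"z": 2.55,"yaw": -0.08,"gripper": 1}
    - {"x": -0.03,"y": 0,"z": 2.7,"yaw": -0.08,"gripper": 1}
    - {"x": -0.03,"y": 0,"z": 2.7,"yaw": -0.08,"gripper": 0.3}
    - {"x": -0.03,"y": 0,"z": 2.7,"yaw": -0.08,"gripper": -0.3}
    - {"x": -0.03,"y": 0,"z": 2.7,"yaw": -0.08,"gripper": -1}

```text
time_s: 6.92
tcp_pos: [537.5, 5.7, 190.6]
eef_rot: [3.14, 0.0, 1.618]
force: [1.2, -0.6, 0.3]
opening: 51.5
gripper_force: 0.0
```

Call:
send_rows:
  increments:
    - {"x": 0,"y": 0,"z": 0,"yaw": 0,"gripper": -1}
    - {"x": 0,"y": 0,"z": 0,"yaw": 0,"gripper": -1}
    - {"x": 0,"y": 0,"z": 0,"yaw": 0,"gripper": -1}
    - {"x": 0,"y": 0,"z": 0,"yaw": 0,"gripper": -1}
    - {"x": 0,"y": 0,"z": 0,"yaw": 0,"gripper": -1}
    - {"x": 0,"y": 0,"z": 0,"yaw": 0,"gripper": -1}

```text
time_s: 7.42
tcp_pos: [537.0, 5.6, 190.0]
eef_rot: [3.141, 0.0, 1.618]
force: [-1.9, -0.0, 5.6]
opening: 15.2
gripper_force: 60.1
```

Call:
send_rows:
  increments:
    - {"x": 0,"y": 0,"z": -0.03,"yaw": 0,"gripper": -1}
    - {"x": 0,"y": 0,"z": -0.08,"yaw": 0,"gripper": -1}
    - {"x": 0,"y": 0,"z": -0.15,"yaw": 0,"gripper": -1}
    - {"x": 0,"y": 0,"z": -0.25,"yaw": 0,"gripper": -1}
    - {"x": 0,"y": 0,"z": -0.35,"yaw": 0,"gripper": -1}
    - {"x": 0,"y": 0,"z": -0.45,"yaw": 0,"gripper": -1}
    - {"x": 0,"y": 0,"z": -0.55,"yaw": 0,"gripper": -1}
    - {"x": 0,"y": 0,"z": -0.65,"yaw": 0,"gripper": -1}
    - {"x": 0,"y": 0,"z": -0.72,"yaw": 0,"gripper": -1}
    - {"x": 0,"y": 0,"z": -0.75,"yaw": 0,"gripper": -1}

```text
time_s: 8.25
tcp_pos: [537.2, 5.7, 220.0]
eef_rot: [3.141, 0.0, 1.618]
force: [-1.1, -0.4, -4.7]
opening: 15.0
gripper_force: 58.5
```

```bash
python3 - <<'E'
from h import *
s=env.state();print(s['force'],s['wrist_torque'],s['opening'])
im,d,K,R,t=cam('scene')
cv2.imwrite('pics/s3.png',cv2.resize(cv2.cvtColor(im,4)[60:300,130:450],None,fx=2,fy=2))
E
```

```text
[-1.10032269 -0.36362264 -4.67425609] [ 0.07041797 -0.02957783 -0.00999689] 15.025571750075267
```

View pics/s3.png

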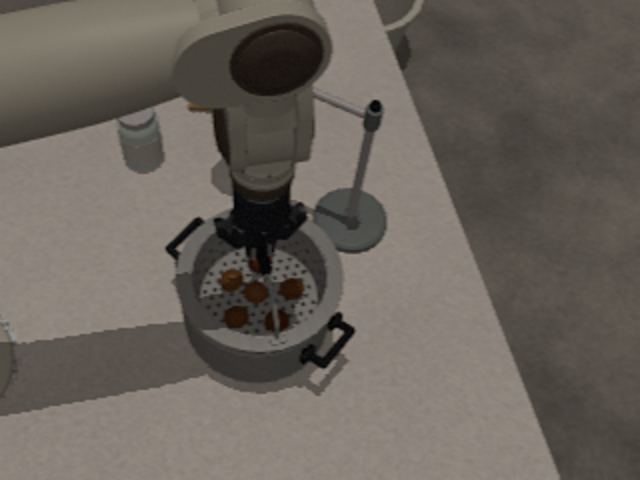

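The basket is up 30 mm and level, all six stones are in it, and the pot hasn't moved. I'll keep lifting.

Call:
send_rows:
  increments:
    - {"x": 0,"y": 0,"z": -0.05,"yaw": 0,"gripper": -1}
    - {"x": 0,"y": 0,"z": -0.15,"yaw": 0,"gripper": -1}
    - {"x": 0,"y": 0,"z": -0.3,"yaw": 0,"gripper": -1}
    - {"x": 0,"y": 0,"z": -0.45,"yaw": 0,"gripper": -1}
    - {"x": 0,"y": 0,"z": -0.65,"yaw": 0,"gripper": -1}
    - {"x": 0,"y": 0,"z": -0.85,"yaw": 0,"gripper": -1}
    - {"x": 0,"y": 0,"z": -1.05,"yaw": 0,"gripper": -1}
    - {"x": 0,"y": 0,"z": -1.25,"yaw": 0,"gripper": -1}
    - {"x": 0,"y": 0,"z": -1.4,"yaw": 0,"gripper": -1}
    - {"x": 0,"y": 0,"z": -1.5,"yaw": 0,"gripper": -1}

```text
time_s: 9.13
tcp_pos: [537.2, 5.7, 280.5]
eef_rot: [3.141, 0.0, 1.618]
force: [0.3, -0.0, -5.7]
opening: 15.0
gripper_force: 58.6
```

Call:
send_rows:
  increments:
    - {"x": 0,"y": 0,"z": -0.1,"yaw": 0,"gripper": -1}
    - {"x": 0,"y": 0,"z": -0.25,"yaw": 0,"gripper": -1}
    - {"x": 0,"y": 0,"z": -0.45,"yaw": 0,"gripper": -1}
    - {"x": 0,"y": 0,"z": -0.65,"yaw": 0,"gripper": -1}
    - {"x": 0,"y": 0,"z": -0.85,"yaw": 0,"gripper": -1}
    - {"x": 0,"y": 0,"z": -1.05,"yaw": 0,"gripper": -1}
    - {"x": 0,"y": 0,"z": -1.25,"yaw": 0,"gripper": -1}
    - {"x": 0,"y": 0,"z": -1.4,"yaw": 0,"gripper": -1}
    - {"x": 0,"y": 0,"z": -1.5,"yaw": 0,"gripper": -1}
    - {"x": 0,"y": 0,"z": -1.5,"yaw": 0,"gripper": -1}

```text
time_s: 9.97
tcp_pos: [537.2, 5.7, 340.3]
eef_rot: [3.14, 0.0, 1.618]
force: [-0.0, -0.1, -5.4]
opening: 15.2
gripper_force: 58.6
```

```bash
python3 - <<'E'
from h import *
s=env.state();print(s['tcp_pos'],s['force'],s['wrist_torque'],s['opening'])
im,d,K,R,t=cam('scene');P=cloud(d,K,R,t)
cv2.imwrite('pics/s4.png',cv2.resize(cv2.cvtColor(im,4)[60:300,130:450],None,fx=2,fy=2))
X,Y,Z=P[...,0],P[...,1],P[...,2]
rr=np.hypot(X-537,Y-5)
f=(rr>112)&(rr<137)&(Z>225)&(Z<300); A=P[f]
c=np.linalg.lstsq(np.c_[A[:,:2]-[537,5],np.ones(len(A))],A[:,2],rcond=None)[0];print('flange plane',c,len(A))
from scipy.optimize import least_squares
p=P[(rr>100)&(rr<150)&(abs(Z-118)<5)][:,:2];print('pot',least_squares(lambda q:np.hypot(*(p-q).T)-123,[537,5],loss='soft_l1',f_scale=3).x,len(p))
E
```

```text
[537.23703636   5.66431115 340.28123088] [-3.82006340e-03 -1.08110185e-01 -5.44509951e+00] [ 0.06103268 -0.01261318  0.05941701] 15.231353473293835
flange plane [ 2.41836126e-03 -2.84986945e-03  2.74011499e+02] 1305
pot [534.79529591   3.97942274] 202
```

View pics/s4.png

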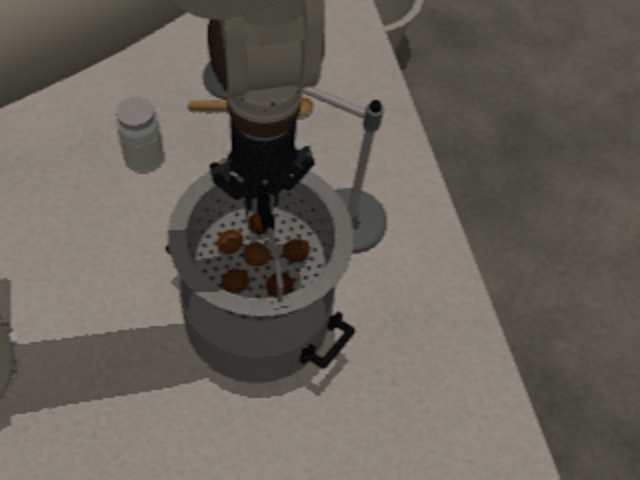

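The flange is level at 274 mm, so the basket's bottom is at about 190 mm against the rim's 120 mm. It is centred over the pot with all six stones in it. Now I'll hold it there.

Call:
send_rows:
  increments:
    - {"x": 0,"y": 0,"z": 0,"yaw": 0,"gripper": -1}
    - {"x": 0,"y": 0,"z": 0,"yaw": 0,"gripper": -1}
    - {"x": 0,"y": 0,"z": 0,"yaw": 0,"gripper": -1}
    - {"x": 0,"y": 0,"z": 0,"yaw": 0,"gripper": -1}
    - {"x": 0,"y": 0,"z": 0,"yaw": 0,"gripper": -1}
    - {"x": 0,"y": 0,"z": 0,"yaw": 0,"gripper": -1}
    - {"x": 0,"y": 0,"z": 0,"yaw": 0,"gripper": -1}
    - {"x": 0,"y": 0,"z": 0,"yaw": 0,"gripper": -1}
    - {"x": 0,"y": 0,"z": 0,"yaw": 0,"gripper": -1}
    - {"x": 0,"y": 0,"z": 0,"yaw": 0,"gripper": -1}

```text
time_s: 10.85
tcp_pos: [537.0, 5.7, 339.3]
eef_rot: [-3.142, -0.0, 1.618]
force: [-0.1, -0.6, -6.1]
opening: 15.1
gripper_force: 58.6
```

Call:
send_rows:
  increments:
    - {"x": 0,"y": 0,"z": 0,"yaw": 0,"gripper": -1}
    - {"x": 0,"y": 0,"z": 0,"yaw": 0,"gripper": -1}
    - {"x": 0,"y": 0,"z": 0,"yaw": 0,"gripper": -1}
    - {"x": 0,"y": 0,"z": 0,"yaw": 0,"gripper": -1}
    - {"x": 0,"y": 0,"z": 0,"yaw": 0,"gripper": -1}
    - {"x": 0,"y": 0,"z": 0,"yaw": 0,"gripper": -1}
    - {"x": 0,"y": 0,"z": 0,"yaw": 0,"gripper": -1}
    - {"x": 0,"y": 0,"z": 0,"yaw": 0,"gripper": -1}
    - {"x": 0,"y": 0,"z": 0,"yaw": 0,"gripper": -1}
    - {"x": 0,"y": 0,"z": 0,"yaw": 0,"gripper": -1}

```text
time_s: 11.68
tcp_pos: [537.0, 5.7, 339.3]
eef_rot: [3.142, -0.0, 1.618]
force: [-0.4, 0.4, -5.1]
opening: 14.9
gripper_force: 58.6
```

Call:
send_rows:
  increments:
    - {"x": 0,"y": 0,"z": 0,"yaw": 0,"gripper": -1}
    - {"x": 0,"y": 0,"z": 0,"yaw": 0,"gripper": -1}
    - {"x": 0,"y": 0,"z": 0,"yaw": 0,"gripper": -1}
    - {"x": 0,"y": 0,"z": 0,"yaw": 0,"gripper": -1}
    - {"x": 0,"y": 0,"z": 0,"yaw": 0,"gripper": -1}
    - {"x": 0,"y": 0,"z": 0,"yaw": 0,"gripper": -1}
    - {"x": 0,"y": 0,"z": 0,"yaw": 0,"gripper": -1}
    - {"x": 0,"y": 0,"z": 0,"yaw": 0,"gripper": -1}
    - {"x": 0,"y": 0,"z": 0,"yaw": 0,"gripper": -1}
    - {"x": 0,"y": 0,"z": 0,"yaw": 0,"gripper": -1}

```text
time_s: 12.52
tcp_pos: [537.0, 5.6, 339.3]
eef_rot: [3.142, 0.0, 1.618]
force: [-0.1, -0.5, -6.1]
opening: 15.3
gripper_force: 58.6
```

Call:
send_rows:
  increments:
    - {"x": 0,"y": 0,"z": 0,"yaw": 0,"gripper": -1}
    - {"x": 0,"y": 0,"z": 0,"yaw": 0,"gripper": -1}
    - {"x": 0,"y": 0,"z": 0,"yaw": 0,"gripper": -1}
    - {"x": 0,"y": 0,"z": 0,"yaw": 0,"gripper": -1}
    - {"x": 0,"y": 0,"z": 0,"yaw": 0,"gripper": -1}
    - {"x": 0,"y": 0,"z": 0,"yaw": 0,"gripper": -1}
    - {"x": 0,"y": 0,"z": 0,"yaw": 0,"gripper": -1}
    - {"x": 0,"y": 0,"z": 0,"yaw": 0,"gripper": -1}
    - {"x": 0,"y": 0,"z": 0,"yaw": 0,"gripper": -1}
    - {"x": 0,"y": 0,"z": 0,"yaw": 0,"gripper": -1}

```text
time_s: 13.35
tcp_pos: [537.0, 5.6, 339.3]
eef_rot: [3.142, 0.0, 1.618]
force: [0.1, -0.6, -6.5]
opening: 14.8
gripper_force: 58.6
```

Call:
send_rows:
  increments:
    - {"x": 0,"y": 0,"z": 0,"yaw": 0,"gripper": -1}
    - {"x": 0,"y": 0,"z": 0,"yaw": 0,"gripper": -1}
    - {"x": 0,"y": 0,"z": 0,"yaw": 0,"gripper": -1}
    - {"x": 0,"y": 0,"z": 0,"yaw": 0,"gripper": -1}
    - {"x": 0,"y": 0,"z": 0,"yaw": 0,"gripper": -1}
    - {"x": 0,"y": 0,"z": 0,"yaw": 0,"gripper": -1}
    - {"x": 0,"y": 0,"z": 0,"yaw": 0,"gripper": -1}
    - {"x": 0,"y": 0,"z": 0,"yaw": 0,"gripper": -1}
    - {"x": 0,"y": 0,"z": 0,"yaw": 0,"gripper": -1}
    - {"x": 0,"y": 0,"z": 0,"yaw": 0,"gripper": -1}

```text
time_s: 14.18
tcp_pos: [537.0, 5.7, 339.3]
eef_rot: [-3.142, -0.0, 1.618]
force: [0.2, -1.2, -5.5]
opening: 14.8
gripper_force: 58.6
```

```bash
python3 -c "
from cell import env
print(env.state()['tcp_pos'],env.state()['force']);print(env.job_done())"
```

```text
[536.99700536   5.66688097 339.27093337] [ 0.15470182 -1.19185999 -5.54488074]
the job is handed in; nothing more can be done
None
```

The lamp is swung well clear of the pot, and the basket with all six stones was held level about 70 mm above the rim over the pot's middle for just over 4 s; I handed the job in at about 14 s, still holding it there (no verdict was returned).

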